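# Release the ratchet bar of the web-guide stand

## Robot

A 6-joint arm with a two-finger parallel gripper is mounted at the origin on the work surface. World frame = base frame: x ahead of the robot, y to its left, z up, the work surface at z = 0. Lengths are in m, angles in degrees, forces in N, time in s.
With the tool pointing down it reaches from about 0.4 to 0.825 m from the base axis. Payload 7 kg.
Tool frame: the origin (TCP) lies midway between the tips of the shut fingers; the grasp point (between the pads) lies 19 mm behind it; y points along the fingers, z is the direction in which the jaws open and shut, and the axes are right-handed (so a half turn about y gives the same grasp; the last joint's range is limited). The gripper opens to 88 mm and grips with 3 to 60 N. Pads are 19 mm wide; open, the fingers measure 130 mm over their backs; the gripper's body (78 mm by 193 mm) begins 47 mm behind the grasp point.
Start: joints at [82.913, 20.546, 0.682, 0, -70.136, -16.507], TCP at [0.27, 0.619, 0.227] pointing down, gripper open.
Joint ranges: [-176.03, 176.03], [-82.01, 121.73], [-58.28, 71.71], [-173.87, 95.51], [-174.79, -0.11], [-173.66, 173.66]. Speed limits (degrees/s): [136.94, 136.94, 172.46, 180, 180, 180].

## Interface

Orientations are given as [roll, pitch, yaw] about the fixed x, y, z axes, in that order (R = Rz(yaw) Ry(pitch) Rx(roll)).
In Python, from plant import ctrl gives the robot as it stands.
- The arm moves only by the tool step_arm, never from a script. Its argument "rows" is a list that holds one entry, the list of rows, each a list of 7 numbers: the gripper command: -1 is shut, 1 is fully open, values between are in proportion, then the shift along the world's x, y, z in cm, then the turn, a rotation vector about the world's x, y, z in degrees. In form: [[[fingers, tx, ty, tz, rx, ry, rz], ...]]. A call has 1 to 12 rows; each row shifts and turns the commanded pose from where the row before left it; what a row does not reach is not made up. A row lasts 1/8 s, in which the tool goes at most 62.5 mm and 10.7 degrees, less where a joint would pass 70% of its speed; a pose out of reach is approached as far as the arm can. A call is refused whole if a number of a shift passes 6.25 or a number of a turn 10.7, either way. A call with a gripper value outside its range is refused whole. The fingers move at their own pace and stop on an object; the grip force is fixed at half the most. Time passes only in rows, so rows that do not move let the fingers close. It gives the time, the measured TCP pose, the force and the opening at its end, in the units of the state.
- ctrl.get_obs(): the state, without advancing time (a new reading comes with each control period).
- ctrl.snapshot(name): name is "scene" or "top"; returns the picture (384x512x3 uint8, blue, green, red); there is no depth.
- ctrl.camera_params(name): a dict with "vertical_fov" (degrees; the focal length in pixels is half the picture's height over the tangent of half this angle, whatever the lens; pixels are square), "cx", "cy" (the principal point, pixels), "rvec" (rotation vector, rad) and "tvec" (3), from world to camera coordinates, as OpenCV has them. Camera axes: x right, y down, z forward; pixel columns grow to the right and rows downward; lengths in m; the calibration is good to about 2 mm. A picture is of the moment at which its call begins. camera_params takes no time and is no camera call.
- ctrl.close_job(): hands the job in, once; it reports no verdict.
The state is a dict: "clock": time; "joint_pos": joint angles; "qvel": joint speeds; "tau": joint torques, N m; "tool_pos": TCP position; "orientation": TCP orientation; "force": force on the tool from outside, world axes, zero at the start; "moment": the same for the moment, N m; "opening": finger opening in m.
Only numpy, scipy, OpenCV 4.12 (cv2) and the standard library are available. Lean on these libraries where they do the work, as an engineer would, in place of code of your own. Each camera call takes 0.05 s, during which the arm holds its last target. There are 200 camera calls.

## Task

Lift the ratchet pawl on the aluminium stand by its T-bar and flip it right over until it lies back on its stop, then draw the toothed bar by its upright grip all the way out of the guide. Lay the bar flat, teeth up, wholly inside the grey tray, setting it down rather than dropping it; leave the pawl flipped back and everything else on the bench where it is.

Things in the scene. Friction and masses are not known exactly. Their poses are not given: they have to be found in the camera images.
- stand: fixed aluminium stand; origin on the bench, mid-width of the guide. Base plate x -50 to 50, y -270 to 120 mm, 12 thick. T-slot guide along y from -65 (open mouth) to 45, 56 wide, top 28 above the bench; its lips hold the bar down, so the bar leaves only by sliding to the stand's -y, where the bare plate carries it. Two cheeks at y 75 carry the pawl hinge
- guide_mouth (a point): middle of the open mouth of the guide, on the plate's top (stand frame 0, -65, 12 mm)
- pawl (a joint): pawl angle, rad: 0 = down, nose between two teeth, blocking the bar; grows as lifted; 1.75 = flipped back on its stop. Free hinge, pawl 90 g: left below about 1.0 it falls shut, beyond about 1.2 it falls back onto the stop by itself and stays
- pawl_hinge (a point): point on the pawl's hinge axis, fixed to the stand (0, 75, 22 mm in its frame); the axis is the stand's x
- pawl_bar (a point): middle of the pawl's T-bar: round steel rod 10 thick, 84 mm long, parallel to the stand's x, joined in the middle to the 12 mm wide arm, so 36 mm is free on either side. Pawl down, it lies 95 mm in front (-y) of the hinge and 42 above it: 64 above the bench, 36 above the guide. It moves up and back (+y) on a 104 mm circle about the hinge
- bar: loose toothed steel bar, 190 mm along its y, 220 g; origin: centre of its underside. Foot 32 wide, 8 thick; tooth rib 14 wide, tops 22 above the underside. At its -y end an upright grip plate 30 (x) by 16 (y), top 62 above the underside. Starts parallel to the stand's y, +y end in the guide (100 mm of it), lying on the plate 12 mm above the bench
- bar_grip (a point): centre of the upright grip plate, 46 mm above the bar's underside, 87 mm from the bar's origin towards -y
- bar_end (a point): inner end of the bar (the end in the guide), underside, 95 mm from the bar's origin towards +y; the bar is out once this is past the guide mouth
- bar_outer (a point): outer end of the bar (grip end), underside, 95 mm from the bar's origin towards -y
- tray: fixed open grey plastic tray, 100 mm (x) by 250 mm (y) outside, 25 mm tall, walls and floor 4 mm thick. Origin: centre of its underside, on the bench; it lies on the stand's +x side, roughly parallel to it
- lens: bystander: black lens barrel standing, 42 mm diameter, 85 mm tall; leave alone
- core: bystander: cardboard core ring, 80 mm across, 45 mm tall; leave alone
- reel: bystander: label reel lying flat with two black 120 mm flanges, 46 mm tall; leave alone
- roller: bystander: rubber roller on two small aluminium blocks, about 150 mm long, 40 mm tall; leave alone
- bottle: bystander: white bottle, 54 mm diameter, 130 mm tall; leave alone
- driver: bystander: screwdriver lying on the bench (origin under the middle of it); leave alone
- angle: bystander: aluminium angle bracket, 50 x 70 mm, 64 mm tall; leave alone

How it is judged (in metres and radians):
On the way, in this order (a step that is already met when the one before it is completed fails the run):
1. the pawl is lifted and flipped back while the bar is still in the guide (value of joint pawl above 1.5 rad and y of bar_end in the frame of stand above 0 m), for 0.2 s.
2. the bar is drawn right out of the mouth of the guide, the pawl still flipped back (value of joint pawl above 1.5 rad and y of bar_end in the frame of stand below -0.066 m), for 0.1 s.
At the end, for the whole second after the job is handed in: the bar rests flat (within 0.1 rad), teeth up, released and still, with both ends inside the tray's walls and its underside on the tray floor (under 12 mm above the bench); the pawl is still flipped back (joint above 1.5) (x of bar_end in the frame of tray between -0.05 and 0.05 m and y of bar_end in the frame of tray between -0.125 and 0.125 m and z of bar_end in the frame of tray between 0 and 0.012 m and x of bar_outer in the frame of tray between -0.05 and 0.05 m and y of bar_outer in the frame of tray between -0.125 and 0.125 m and z of bar_outer in the frame of tray between 0 and 0.012 m and angle between bar's own z axis and vertical below 0.1 rad and linear speed of bar below 0.02 m/s and value of joint pawl above 1.5 rad); the robot touches nothing.
It fails at once if the bar is dropped (falls freely faster than 0.8 m/s, about 33 mm) (linear speed of bar above 0.8 m/s and contact force between the fingers and bar below 0.1 N).
It fails at once if a bystander is moved more than 30 mm (distance of any of lens, core, reel, roller, bottle, driver, angle from where it was at the start of the episode above 0.03 m).
It also fails if it takes over 54 s, if anything falls off the work surface, if the arm or the gripper's body presses on something with over 40 N, if the wrist force passes 120 N, or if a joint passes its speed limit or range.

## Working session

There is one attempt and no reset: what is moved stays moved. The work goes in short steps, Python scripts to look and compute and a tool call to move; the robot and the scene stay as the last step left them, time stands still between calls to the robot, and variables do not carry over. Pictures are saved under pics/ and viewed, about 8 in all and at most 12, crops included, and the job is handed in when it is done.

Besides the shell and the picture viewer there is one more tool, called after "Emit:" as name(argument=value, ...), one argument or row to a line, values as JSON. step_arm: Moves the arm, as the interface text tells. Its arguments: {"type":"object","properties":{"rows":{"type":"array"}},"required":["rows"]}

```bash
mkdir -p pics; ls
cat > h.py <<'E'
import cv2,numpy as np
from plant import ctrl
def cam(n):
    p=ctrl.camera_params(n);R=cv2.Rodrigues(np.array(p['rvec'],float))[0];f=192/np.tan(np.radians(p['vertical_fov'])/2)
    return R,np.array(p['tvec'],float).ravel(),f,p['cx'],p['cy']
def ray(n,u,v,z):
    R,t,f,cx,cy=cam(n);d=R.T@np.array([(u-cx)/f,(v-cy)/f,1]);c=-R.T@t
    return c+d*(z-c[2])/d[2]
def proj(n,P):
    R,t,f,cx,cy=cam(n);q=R@np.array(P)+t;return q[:2]/q[2]*f+[cx,cy]
E
python3 - <<'E'
from h import *
for n in('scene','top'):
    im=ctrl.snapshot(n);cv2.imwrite(f'pics/{n}0.png',im)
    print(n,ctrl.camera_params(n),-cam(n)[0].T@cam(n)[1])
a=cv2.imread('pics/top0.png');cv2.imwrite('pics/top0b.png',cv2.resize(a,(800,600),interpolation=2))
a=cv2.imread('pics/scene0.png');cv2.imwrite('pics/scene0b.png',cv2.resize(a,(800,600),interpolation=2))
print(ctrl.get_obs())
E
```

```text
pics
scene {'vertical_fov': 44.269183015391974, 'cx': 258.38549193266465, 'cy': 196.73378607345987, 'rvec': array([ 2.26713056,  0.67294158, -0.28030288]), 'tvec': array([-0.46964541, -0.15339849,  1.61129263])} [ 1.0775992  -0.79855092  1.02051861]
top {'vertical_fov': 50.221813891711435, 'cx': 254.74504889337393, 'cy': 194.88301970164295, 'rvec': array([ 2.17029329, -2.12216089,  0.1260098 ]), 'tvec': array([0.00291984, 0.56015351, 0.96496846])} [ 4.28366100e-01 -6.12533630e-04  1.03026537e+00]
{'clock': 0.1, 'joint_pos': array([ 8.29113493e+01,  2.05890666e+01,  6.39983072e-01, -1.56992920e-02,
       -7.01361501e+01, -1.65076045e+01]), 'qvel': array([-0.01393128, -0.11081031,  0.03883411, -0.00614209,  0.00229959,
       -0.04937802]), 'tau': array([-1.64334186e-03, -5.84162915e+01,  2.93750560e+01,  7.01557875e+00,
        1.01603186e-02, -5.76525213e-05]), 'tool_pos': array([0.27005093, 0.61816177, 0.22571049]), 'orientation': array([-8.99140857e+01,  1.00696819e-02,  1.56398407e+02]), 'force': array([-0.18226139, -0.78010721, -0.38119427]), 'moment': array([ 0.03201891,  0.01401206, -0.05937601]), 'opening': 0.08776497326403283}
```

View pics/top0b.png

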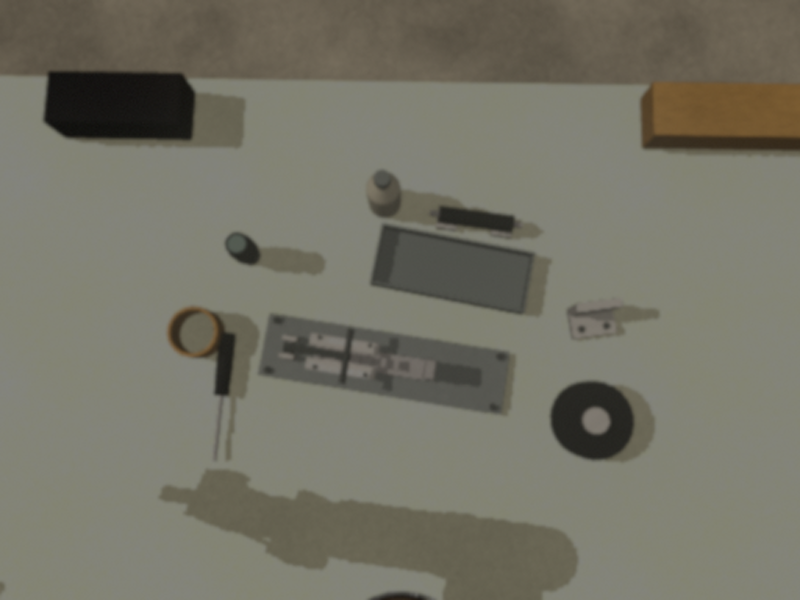

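View pics/scene0b.png

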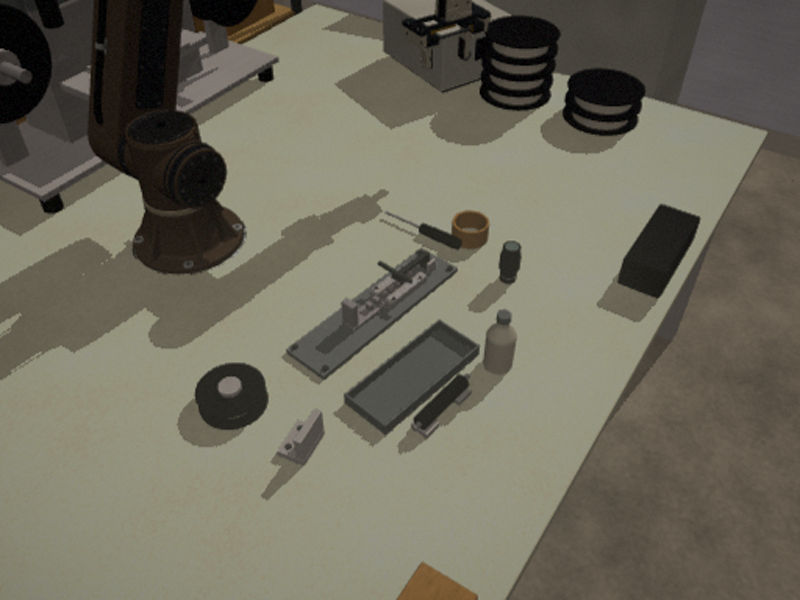

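Top view (800 px scale): stand centre is about (385,363) with +y to the image left, the dark T-bar is at about x=347, and the grip block is at about (425,369). The tray is at (452,268) and the bystanders are clear of both. In the scene view the pawl is down. Next I'll measure by masks.

```bash
cat > m.py <<'E'
from h import *
im=cv2.imread('pics/top0.png')
hsv=cv2.cvtColor(im,cv2.COLOR_BGR2HSV)
for p in [(190,232),(300,170),(290,240),(256,300),(330,270),(222,230),(268,235),(170,170),(400,130)]: print(p,im[p[1],p[0]],hsv[p[1],p[0]])
# bench is yellowish: saturation/ B-R difference
d=im[:,:,2].astype(int)-im[:,:,0]
m=((d<8)).astype(np.uint8)*255
m=cv2.morphologyEx(m,cv2.MORPH_CLOSE,np.ones((5,5)))
cs,_=cv2.findContours(m,cv2.RETR_EXTERNAL,cv2.CHAIN_APPROX_NONE)
for c in cs:
    if cv2.contourArea(c)<300: continue
    r=cv2.minAreaRect(c);b=cv2.boxPoints(r)
    print(np.round(r[0]),np.round(r[1],1),round(r[2],1),cv2.contourArea(c))
    for z in (.012,.025): 
        w=np.array([ray('top',*q,z)[:2] for q in b]);e=[np.linalg.norm(w[1]-w[0]),np.linalg.norm(w[2]-w[1])]
        L=w[1]-w[0] if e[0]>e[1] else w[2]-w[1]
        if L[1]<0:L=-L
        print('  z',z,'c',w.mean(0).round(4),'size',np.round(e,3),'yaw',np.degrees(np.arctan2(-L[0],L[1])).round(2))
cv2.imwrite('pics/m.png',np.vstack([m[120:290,130:370],]) )
c=im[130:280,150:360];c=cv2.convertScaleAbs(c,alpha=1.8)
cv2.imwrite('pics/c.png',cv2.resize(c,(798,570),interpolation=cv2.INTER_CUBIC))
E
python3 m.py
```

```text
(190, 232) [79 85 84] [35 18 85]
(300, 170) [74 81 80] [34 22 81]
(290, 240) [59 64 63] [36 20 64]
(256, 300) [118 131 131] [ 30  25 131]
(330, 270) [118 131 131] [ 30  25 131]
(222, 230) [49 54 55] [25 28 55]
(268, 235) [101 107 112] [ 16  25 112]
(170, 170) [ 91 108 110] [ 27  44 110]
(400, 130) [123 132 131] [ 33  17 132]
[378. 269.] [50.9 48.8] 45.0 1945.0
  z 0.012 c [ 0.3885 -0.2895] size [0.121 0.121] yaw -44.83
  z 0.025 c [ 0.389  -0.2858] size [0.12 0.12] yaw -44.83
[136. 237.] [21.6 48.8] 7.6 414.5
  z 0.012 c [0.4519 0.3087] size [0.12  0.055] yaw 86.04
  z 0.025 c [0.4516 0.3047] size [0.119 0.054] yaw 86.04
[245. 236.] [155.2  47.1] 9.7 5841.0
  z 0.012 c [0.4611 0.0387] size [0.117 0.387] yaw -8.48
  z 0.025 c [0.4606 0.0382] size [0.115 0.382] yaw -8.48
[289. 171.] [99.2 40. ] 11.3 3741.0
  z 0.012 c [ 0.6254 -0.0684] size [0.103 0.252] yaw -10.44
  z 0.025 c [ 0.6228 -0.0676] size [0.102 0.248] yaw -10.44
[304. 140.] [47.7 10. ] 8.1 367.5
  z 0.012 c [ 0.7079 -0.1073] size [0.026 0.121] yaw -7.27
  z 0.025 c [ 0.7043 -0.1059] size [0.026 0.12 ] yaw -7.27
[137. 115.] [37.5 22.1] 42.3 429.0
  z 0.012 c [0.7662 0.3247] size [0.057 0.101] yaw -41.12
  z 0.025 c [0.7619 0.3205] size [0.057 0.1  ] yaw -41.12
[ 11. 108.] [40.8 30.4] 74.1 608.0
  z 0.012 c [0.7781 0.654 ] size [0.079 0.113] yaw -69.35
  z 0.025 c [0.7736 0.6457] size [0.078 0.111] yaw -69.35
[76. 67.] [94.9 40.9] 1.0 3574.0
  z 0.012 c [0.8927 0.4956] size [0.114 0.253] yaw -0.08
  z 0.025 c [0.8867 0.4893] size [0.112 0.25 ] yaw -0.08
```

View pics/c.png

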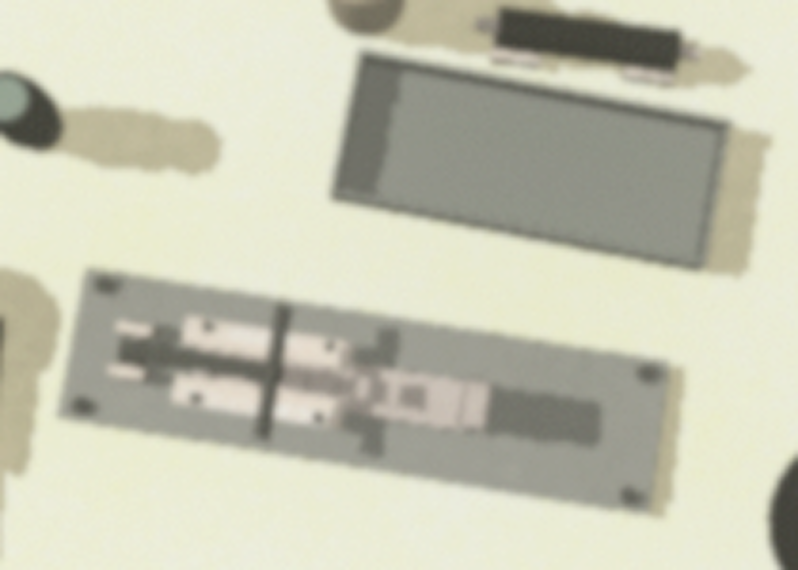

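```bash
cat > m2.py <<'E'
from h import *
def P(x,y,z): return ray('top',150+(x+.5)/3.8-.5,130+(y+.5)/3.8-.5,z)
L=P(74,341.5,.012);R=P(658,438,.012)
print('plate',L,R,np.linalg.norm(L-R)); d=(L-R)/np.linalg.norm(L-R)
yaw=np.degrees(np.arctan2(-d[0],d[1]));print('yaw',yaw)
C=(L+R)/2; O=C+d*.075; print('origin',O)
ex=np.array([d[1],-d[0],0])
for nm,q in dict(tb1=(285,305,.064),tb2=(263,437,.064)).items():
    w=P(*q);print(nm,w,'stand',(w-O)@ex,(w-O)@d)
for s in [(0,-20,64),(42,-20,64),(-42,-20,64),(0,-147,74),(0,75,22),(28,-65,28),(-28,45,28),(-28,-65,28),(28,45,28)]:
    w=O+ex*s[0]/1e3+d*s[1]/1e3;w[2]=s[2]/1e3
    p=proj('top',w);print(s,w.round(4),((p-[150,130]+.5)*3.8-.5).round(0),proj('scene',w).round(0))
t=[P(*q,.025) for q in[(362,50),(330,198),(702,270),(730,122)]]
print('tray',np.mean(t,0),[np.linalg.norm(t[i]-t[i-1]).round(4) for i in range(4)]);v=t[0]+t[1]-t[2]-t[3];print(np.degrees(np.arctan2(-v[0],v[1])))
E
python3 m2.py
python3 - <<'E'
import cv2
a=cv2.imread('pics/scene0.png')[140:250,170:320];cv2.imwrite('pics/s.png',cv2.resize(cv2.convertScaleAbs(a,alpha=1.8),(750,550),interpolation=2))
E
```

```text
plate [0.49673036 0.22804784 0.012     ] [ 0.44268716 -0.15452671  0.012     ] 0.38637280722689166
yaw -8.040507907481379
origin [0.48019925 0.11102327 0.012     ]
tb1 [0.51895371 0.08557511 0.064     ] stand 0.04193299411347129 -0.01977727907395499
tb2 [0.436938   0.09646331 0.064     ] stand -0.040799414073997425 -0.02046792185555132
(0, -20, 64) [0.4774 0.0912 0.064 ] [274. 372.] [252. 174.]
(42, -20, 64) [0.519  0.0853 0.064 ] [285. 305.] [262. 180.]
(-42, -20, 64) [0.4358 0.0971 0.064 ] [262. 439.] [242. 168.]
(0, -147, 74) [ 0.4596 -0.0345  0.074 ] [477. 404.] [223. 193.]
(0, 75, 22) [0.4907 0.1853 0.022 ] [136. 351.] [272. 169.]
(28, -65, 28) [0.4988 0.0427 0.028 ] [355. 343.] [249. 194.]
(-28, 45, 28) [0.4588 0.1595 0.028 ] [172. 401.] [259. 168.]
(-28, -65, 28) [0.4434 0.0506 0.028 ] [341. 429.] [235. 186.]
(28, 45, 28) [0.5142 0.1517 0.028 ] [188. 315.] [272. 176.]
tray [ 0.62197072 -0.0687113   0.025     ] [np.float64(0.2469), np.float64(0.1015), np.float64(0.2464), np.float64(0.1)]
-10.028168397606736
```

View pics/s.png

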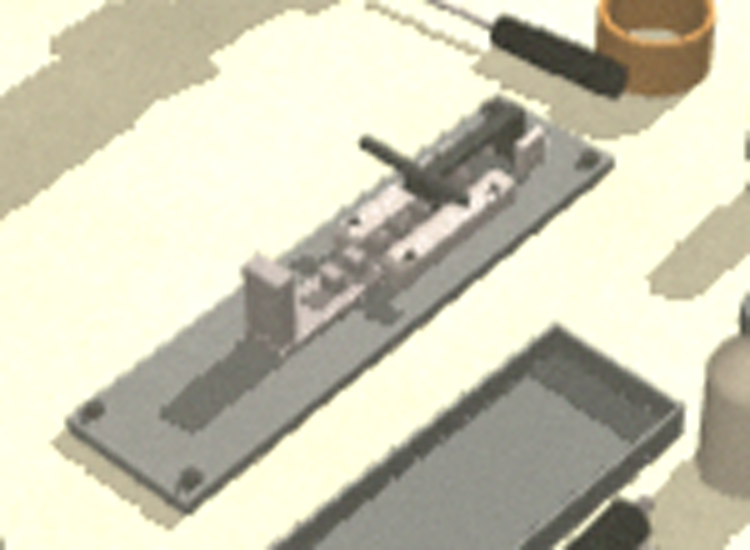

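Every feature reprojects onto its place in both views, and the sizes agree (plate 386 mm, T-bar 83 mm, tray 247x101 mm). I'm moving above the free -x half of the T-bar, with the jaws along the stand's y.

Emit:
step_arm(
  rows=[
    [[1,1.53,-4.36,-0.2,0,0,1.3],[1,1.53,-4.36,-0.2,0,0,1.3],[1,1.53,-4.36,-0.2,0,0,1.3],[1,1.53,-4.36,-0.2,0,0,1.3],[1,1.53,-4.36,-0.2,0,0,1.3],[1,1.53,-4.36,-0.2,0,0,1.3],[1,1.53,-4.36,-0.2,0,0,1.3],[1,1.53,-4.36,-0.2,0,0,1.3],[1,1.53,-4.36,-0.2,0,0,1.3],[1,1.53,-4.36,-0.2,0,0,1.3],[1,1.53,-4.36,-0.2,0,0,1.3],[1,1.53,-4.36,-0.2,0,0,1.3]],
  ],
)

```text
clock: 1.6
tool_pos: [0.4539, 0.0938, 0.2025]
orientation: [-90.0, -0.0, 172.1]
force: [1.0, 0.7, -0.1]
opening: 0.0876
```

Emit:
step_arm(
  rows=[
    [[1,0,0,0,0,0,0],[1,0,0,0,0,0,0]],
  ],
)

```text
clock: 1.85
tool_pos: [0.4537, 0.0952, 0.2024]
orientation: [-90.0, -0.0, 171.9]
force: [-1.7, -0.0, -0.7]
opening: 0.0874
```

Emit:
step_arm(
  rows=[
    [[1,0,0,-3,0,0,0],[1,0,0,-3,0,0,0],[1,0,0,-3,0,0,0],[1,0,0,-2.5,0,0,0],[1,0,0,-2,0,0,0],[1,0,0,-1.5,0,0,0],[1,0,0,-0.6,0,0,0],[1,0,0,0,0,0,0]],
  ],
)

```text
clock: 2.85
tool_pos: [0.4536, 0.0959, 0.0465]
orientation: [-90.0, -0.0, 172.1]
force: [0.4, -1.0, -0.1]
opening: 0.0876
```

Emit:
step_arm(
  rows=[
    [[-1,0,0,0,0,0,0],[-1,0,0,0,0,0,0],[-1,0,0,0,0,0,0],[-1,0,0,0,0,0,0],[-1,0,0,0,0,0,0],[-1,0,0,0,0,0,0]],
  ],
)

```text
clock: 3.6
tool_pos: [0.4538, 0.0953, 0.0466]
orientation: [-90.0, 0.0, 172.0]
force: [0.4, -0.1, 0.4]
opening: 0.033
```

Run:
```python
from h import *
a=ctrl.snapshot('scene')[100:250,170:370];cv2.imwrite('pics/s1.png',cv2.resize(cv2.convertScaleAbs(a,alpha=1.8),(800,600),interpolation=2))
print(ctrl.get_obs())
# arc waypoints, stand angle theta -> world shift of rod
d=np.array([.14,.99]);o=np.radians(23.85)
p=None
for th in np.arange(0,1.76,.125):
    y,z=.104*np.cos(o+th),.104*np.sin(o+th);q=np.r_[-y*d,z]*100
    if p is not None:print(th,(q-p).round(2))
    p=q
```

```text
{'clock': 3.65, 'joint_pos': array([ 3.62967430e+01,  1.26364581e+01, -3.85525744e+01,  7.11933492e-05,
       -3.88153245e+01,  4.57066791e+01]), 'qvel': array([ 0.08822727,  0.01279796, -0.11194571, -0.05162251, -0.06436639,
        0.06764256]), 'tau': array([-5.87844785e-03, -3.76663685e+01,  1.96203768e+01,  4.63065818e+00,
        8.14525271e-02, -1.65369834e-04]), 'tool_pos': array([0.45377042, 0.09531094, 0.04654158]), 'orientation': array([-8.99969254e+01, -3.08749001e-03,  1.72003477e+02]), 'force': array([0.07825805, 0.5211979 , 0.10132627]), 'moment': array([-0.07044667, -0.01280679, -0.02203417]), 'opening': 0.029340755184599783}
0.125 [0.08 0.59 1.15]
0.25 [0.1  0.73 1.07]
0.375 [0.12 0.86 0.97]
0.5 [0.14 0.97 0.85]
0.625 [0.15 1.07 0.72]
0.75 [0.16 1.15 0.58]
0.875 [0.17 1.21 0.44]
1.0 [0.18 1.26 0.28]
1.125 [0.18 1.28 0.12]
1.25 [ 0.18  1.29 -0.04]
1.375 [ 0.18  1.27 -0.2 ]
1.5 [ 0.17  1.24 -0.36]
1.625 [ 0.17  1.18 -0.52]
1.75 [ 0.16  1.11 -0.66]
```

View pics/s1.png

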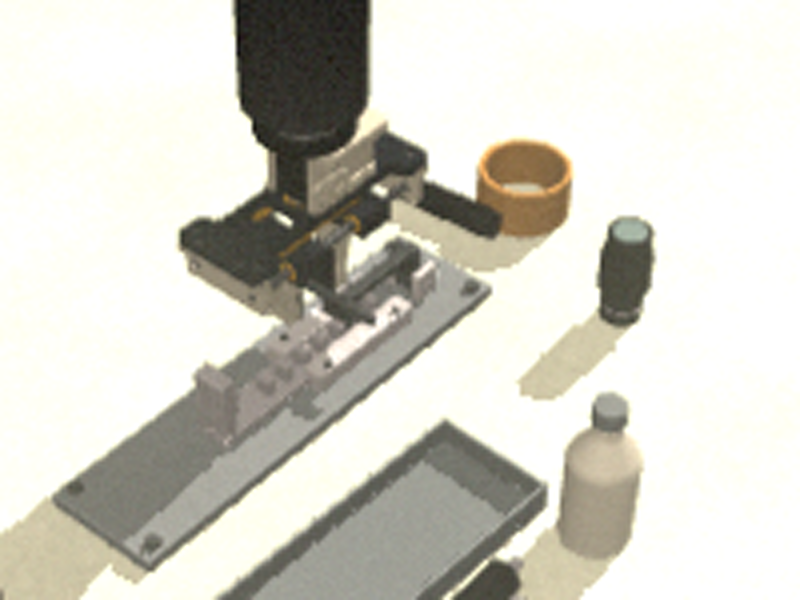

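The picture shows the fingers closing on the T-bar's near half, around (330,285), clear of the guide. They are still moving, so I'll let them finish.

Emit:
step_arm(
  rows=[
    [[-1,0,0,0,0,0,0],[-1,0,0,0,0,0,0],[-1,0,0,0,0,0,0],[-1,0,0,0,0,0,0]],
  ],
)

```text
clock: 4.15
tool_pos: [0.4541, 0.0966, 0.0466]
orientation: [-90.1, 0.0, 172.0]
force: [-1.7, 7.2, -1.2]
opening: 0.0092
```

Gripped: the opening of 9 mm matches the 10 mm rod. Now the arc.

Emit:
step_arm(
  rows=[
    [[-1,0.08,0.59,1.15,0,0,0],[-1,0.1,0.73,1.07,0,0,0],[-1,0.12,0.86,0.97,0,0,0],[-1,0.14,0.97,0.85,0,0,0],[-1,0,0,0,0,0,0]],
  ],
)

```text
clock: 4.78
tool_pos: [0.4582, 0.1267, 0.0878]
orientation: [-90.0, 0.0, 172.1]
force: [1.9, -5.7, 4.8]
opening: 0.009
```

Forces are low, so I'm continuing.

Emit:
step_arm(
  rows=[
    [[-1,0.15,1.07,0.72,0,0,0],[-1,0.16,1.15,0.58,0,0,0],[-1,0.17,1.21,0.44,0,0,0],[-1,0.18,1.26,0.28,0,0,0],[-1,0.18,1.28,0.12,0,0,0],[-1,0.18,1.29,-0.04,0,0,0],[-1,0.18,1.27,-0.2,0,0,0],[-1,0.17,1.24,-0.36,0,0,0],[-1,0.16,0.8,-0.35,0,0,0],[-1,0,0,0,0,0,0]],
  ],
)

```text
clock: 6.02
tool_pos: [0.4733, 0.2333, 0.0984]
orientation: [-90.0, -0.0, 172.0]
force: [-0.1, -0.6, 3.4]
opening: 0.0088
```

Emit:
step_arm(
  rows=[
    [[1,0,0,0,0,0,0],[1,0,0,0,0,0,0],[1,0,0,0,0,0,0],[1,0,0,0,0,0,0],[1,0,0,0,0,0,0],[1,0,0,0,0,0,0],[1,0,0,0,0,0,0],[1,0,0.5,0.5,0,0,0],[1,0,0.5,1,0,0,0],[1,0,0,3,0,0,0],[1,0,0,4,0,0,0],[1,0,0,4,0,0,0]],
  ],
)

```text
clock: 7.52
tool_pos: [0.4734, 0.2428, 0.2259]
orientation: [-90.0, 0.0, 172.0]
force: [1.1, 0.3, -0.2]
opening: 0.0878
```

Run:
```python
from h import *
o=ctrl.get_obs();print(o['tool_pos'],o['force'],o['opening'])
a=ctrl.snapshot('scene')[100:250,170:370];b=ctrl.snapshot('top')[130:280,150:350]
cv2.imwrite('pics/s2.png',cv2.resize(cv2.convertScaleAbs(np.hstack([a,b]),alpha=1.8),(800,300),interpolation=2))
O=np.array([.4802,.1110]);ex=np.array([.99,-.14]);d=np.array([.14,.99])
for sx in(-42,42):
  w=np.r_[O+ex*sx/1e3+d*.133,.108]
  print((proj('scene',w)-[170,100])*2,(proj('top',w)-[150,130])*2+[400,0])
```

```text
[0.4734411  0.24282598 0.22591843] [ 1.08401499  0.29972914 -0.20216774] 0.08779238067646222
[207.67488113  67.38064213] [399.48041277 207.50228307]
[249.22469986  88.92455603] [413.92534574 134.42654378]
```

View pics/s2.png

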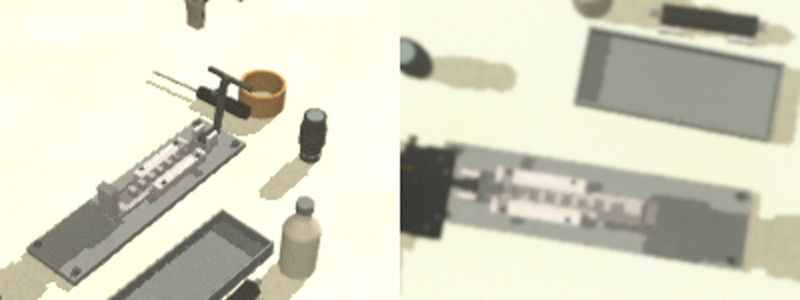

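The pawl is flipped: the T-bar ends at (208,68) and (249,90) sit exactly where the 1.75 rad prediction puts them, and the bar hasn't moved. On to the grip.

Emit:
step_arm(
  rows=[
    [[1,-0.17,-3.46,0,0,0,0],[1,-0.17,-3.46,0,0,0,0],[1,-0.17,-3.46,0,0,0,0],[1,-0.17,-3.46,0,0,0,0],[1,-0.17,-3.46,0,0,0,0],[1,-0.17,-3.46,0,0,0,0],[1,-0.17,-3.46,0,0,0,0],[1,-0.17,-3.46,0,0,0,0],[1,0,0,-3,0,0,0],[1,0,0,-3,0,0,0],[1,0,0,0,0,0,0]],
  ],
)

```text
clock: 9.0
tool_pos: [0.4586, -0.0346, 0.1626]
orientation: [-89.9, -0.2, 172.0]
force: [-0.0, 0.1, 1.5]
opening: 0.0876
```

Emit:
step_arm(
  rows=[
    [[1,0,0,-3.5,0,0,0],[1,0,0,-3.5,0,0,0],[1,0,0,-2.5,0,0,0],[1,0,0,-2,0,0,0],[1,0,0,-1,0,0,0],[1,0,0,0,0,0,0],[1,0,0,0,0,0,0]],
  ],
)

```text
clock: 9.88
tool_pos: [0.4607, -0.034, 0.0399]
orientation: [-90.0, 0.1, 172.0]
force: [0.1, -0.0, -0.2]
opening: 0.0877
```

Emit:
step_arm(
  rows=[
    [[-1,0,0,0,0,0,0],[-1,0,0,0,0,0,0],[-1,0,0,0,0,0,0],[-1,0,0,0,0,0,0],[-1,0,0,0,0,0,0],[-1,0,0,0,0,0,0],[-1,0,0,0,0,0,0],[-1,0,0,0,0,0,0],[-1,0,0,0,0,0,0],[-1,0,0,0,0,0,0]],
  ],
)

```text
clock: 11.12
tool_pos: [0.4599, -0.0342, 0.0388]
orientation: [-90.0, 0.0, 172.0]
force: [0.1, 0.0, -0.8]
opening: 0.0154
```

Gripped at 15–16 mm, which matches the plate. Drawing it out now.

Emit:
step_arm(
  rows=[
    [[-1,-0.1,-0.71,0,0,0,0],[-1,-0.2,-1.42,0,0,0,0],[-1,-0.2,-1.42,0,0,0,0],[-1,0,0,0,0,0,0]],
  ],
)

```text
clock: 11.62
tool_pos: [0.4543, -0.0713, 0.0388]
orientation: [-90.0, -0.0, 171.9]
force: [-0.2, -1.9, 0.8]
opening: 0.0158
```

Emit:
step_arm(
  rows=[
    [[-1,-0.2,-1.42,0,0,0,0],[-1,-0.2,-1.42,0,0,0,0],[-1,-0.2,-1.42,0,0,0,0],[-1,-0.2,-1.42,0,0,0,0],[-1,-0.2,-1.42,0,0,0,0],[-1,-0.2,-1.42,0,0,0,0],[-1,-0.1,-0.71,0,0,0,0],[-1,0,0,0,0,0,0],[-1,0,0,0,0,0,0],[-1,0,0,0,0,0,0]],
  ],
)

```text
clock: 12.88
tool_pos: [0.4419, -0.1618, 0.0388]
orientation: [-90.0, -0.0, 172.0]
force: [-0.3, -3.1, -1.6]
opening: 0.0159
```

Emit:
step_arm(
  rows=[
    [[-1,0,0,0.5,0,0,0],[-1,0,0,1,0,0,0],[-1,0,0,1,0,0,0],[-1,0,0,1,0,0,0],[-1,0,0,1,0,0,0],[-1,0,0,0.5,0,0,0],[-1,0,0,0,0,0,0],[-1,0,0,0,0,0,0]],
  ],
)

```text
clock: 13.88
tool_pos: [0.4416, -0.1621, 0.0886]
orientation: [-90.0, -0.0, 172.0]
force: [-0.3, -0.4, -2.3]
opening: 0.0157
```

Run:
```python
from h import *
o=ctrl.get_obs();print(o['tool_pos'],o['force'],o['moment'],o['opening'])
a=ctrl.snapshot('scene')[120:270,130:330]
cv2.imwrite('pics/s3.png',cv2.resize(cv2.convertScaleAbs(a,alpha=1.8),(800,600),interpolation=2))
T=np.array([.622,-.0687]);y=np.radians(-10);d=np.array([-np.sin(y),np.cos(y)])
g=T-.087*d;print('grip target',g,'shift cm',(g-o['tool_pos'][:2])*100)
```

```text
[ 0.44158206 -0.16207406  0.08858635] [-0.34595029 -0.36196387 -2.26711092] [-0.22141977  0.00488343  0.08079093] 0.015749394721722616
grip target [ 0.60689261 -0.15437827] shift cm [16.53105503  0.76957842]
```

View pics/s3.png

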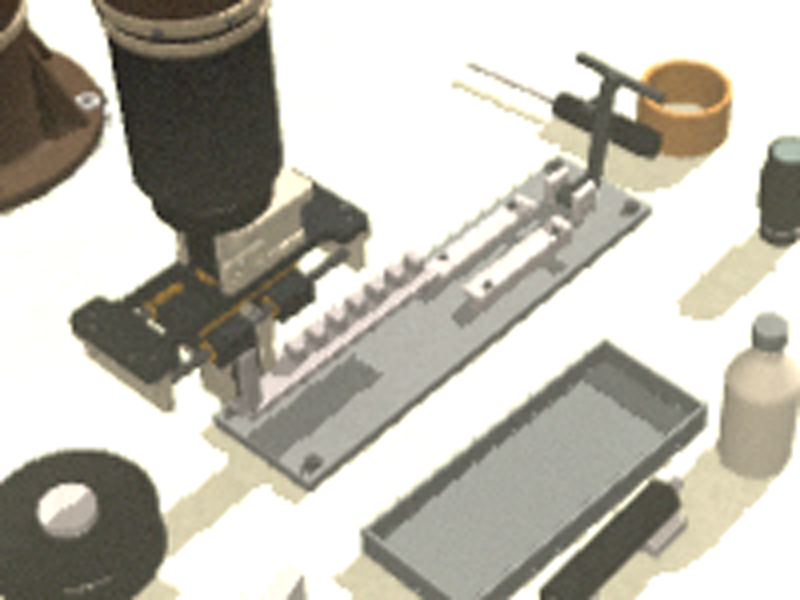

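The bar is out, held level with teeth up, and the force reads 2.3 N against its 2.2 N weight. Carrying it over the tray.

Emit:
step_arm(
  rows=[
    [[-1,0.8,0.04,0,0,0,-0.1],[-1,1.65,0.08,0,0,0,-0.2],[-1,1.65,0.08,0,0,0,-0.2],[-1,1.65,0.08,0,0,0,-0.2],[-1,1.65,0.08,0,0,0,-0.2],[-1,1.65,0.08,0,0,0,-0.2],[-1,1.65,0.08,0,0,0,-0.2],[-1,1.65,0.08,0,0,0,-0.2],[-1,1.65,0.08,0,0,0,-0.2],[-1,1.65,0.08,0,0,0,-0.2],[-1,0.85,0.04,0,0,0,-0.1],[-1,0,0,0,0,0,0]],
  ],
)

```text
clock: 15.42
tool_pos: [0.6072, -0.154, 0.0885]
orientation: [-90.0, -0.0, 170.0]
force: [-0.3, -0.2, -1.8]
opening: 0.0161
```

Emit:
step_arm(
  rows=[
    [[-1,0,0,-0.7,0,0,0],[-1,0,0,-0.7,0,0,0],[-1,0,0,-0.6,0,0,0],[-1,0,0,0,0,0,0]],
  ],
)

```text
clock: 15.92
tool_pos: [0.6062, -0.1541, 0.0681]
orientation: [-90.0, -0.1, 170.0]
force: [-0.4, -0.2, -2.0]
opening: 0.016
```

Run:
```python
from h import *
o=ctrl.get_obs();print(o['tool_pos'],o['orientation'],o['force'],o['moment'],o['opening'])
a=ctrl.snapshot('scene')[170:290,200:360];b=ctrl.snapshot('top')[120:240,210:370]
cv2.imwrite('pics/s4.png',cv2.resize(cv2.convertScaleAbs(np.hstack([a,b]),alpha=1.8),(800,300),interpolation=2))
```

```text
[ 0.60624108 -0.15405934  0.06811382] [-8.99875683e+01 -7.63939629e-02  1.70000469e+02] [-0.41763333 -0.21778001 -2.03828392] [-0.17820741 -0.00881992  0.00957017] 0.01602534570446809
```

View pics/s4.png

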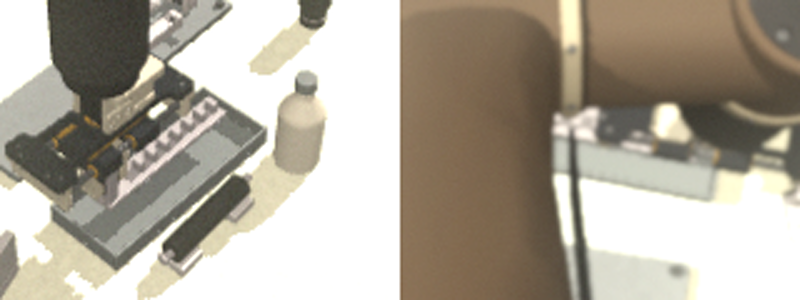

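In the scene half, the level bar hangs over the tray with its inner end at about (218,103), inside the far wall. Lowering slowly.

Emit:
step_arm(
  rows=[
    [[-1,0,0,-0.7,0,0,0],[-1,0,0,-0.7,0,0,0],[-1,0,0,-0.7,0,0,0],[-1,0,0,-0.6,0,0,0],[-1,0,0,-0.4,0,0,0],[-1,0,0,-0.2,0,0,0],[-1,0,0,0,0,0,0],[-1,0,0,0,0,0,0]],
  ],
)

```text
clock: 17.02
tool_pos: [0.6071, -0.1541, 0.0361]
orientation: [-90.0, 0.0, 170.0]
force: [-0.2, 1.1, -2.6]
opening: 0.0159
```

Emit:
step_arm(
  rows=[
    [[-1,0,0,-0.1,0,0,0],[-1,0,0,-0.1,0,0,0],[-1,0,0,-0.1,0,0,0],[-1,0,0,0,0,0,0],[-1,0,0,0,0,0,0]],
  ],
)

```text
clock: 17.65
tool_pos: [0.6069, -0.1541, 0.0329]
orientation: [-90.0, -0.0, 170.0]
force: [-0.2, -0.2, -2.0]
opening: 0.0159
```

Emit:
step_arm(
  rows=[
    [[-1,0,0,-0.1,0,0,0],[-1,0,0,-0.1,0,0,0],[-1,0,0,0,0,0,0],[-1,0,0,0,0,0,0]],
  ],
)

```text
clock: 18.15
tool_pos: [0.6069, -0.1541, 0.0309]
orientation: [-90.0, 0.0, 170.0]
force: [-0.6, -0.0, -2.0]
opening: 0.016
```

Emit:
step_arm(
  rows=[
    [[-1,0,0,-0.1,0,0,0],[-1,0,0,-0.05,0,0,0],[-1,0,0,0,0,0,0],[-1,0,0,0,0,0,0]],
  ],
)

```text
clock: 18.65
tool_pos: [0.607, -0.1541, 0.0309]
orientation: [-90.0, 0.0, 170.0]
force: [-4.2, 1.6, 11.3]
opening: 0.0159
```

Contact: +11 N at the expected height. Releasing and rising.

Emit:
step_arm(
  rows=[
    [[-1,0,0,0.1,0,0,0],[1,0,0,0,0,0,0],[1,0,0,0,0,0,0],[1,0,0,0,0,0,0],[1,0,0,0,0,0,0],[1,0,0,0,0,0,0],[1,0,0,0,0,0,0],[1,0,0,0,0,0,0],[1,0,0,1,0,0,0],[1,0,0,3,0,0,0],[1,0,0,4,0,0,0],[1,0,0,4,0,0,0]],
  ],
)

```text
clock: 20.15
tool_pos: [0.6068, -0.1541, 0.1523]
orientation: [-90.0, 0.0, 170.0]
force: [1.0, -0.0, -0.2]
opening: 0.0879
```

Emit:
step_arm(
  rows=[
    [[1,0,-3,3,0,0,0],[1,-1,-5,2,0,0,0],[1,-1,-5,0,0,0,0],[1,-1,-5,0,0,0,0],[1,-1,-5,0,0,0,0],[1,-1,-5,0,0,0,0],[1,-1,-5,0,0,0,0],[1,-1,-5,0,0,0,0],[1,0,0,0,0,0,0],[1,0,0,0,0,0,0]],
  ],
)

```text
clock: 21.4
tool_pos: [0.5366, -0.5341, 0.2005]
orientation: [-90.0, -0.0, 170.0]
force: [0.1, 0.7, 0.2]
opening: 0.0877
```

Run:
```python
from h import *
o=ctrl.get_obs();print(o['tool_pos'],o['force'],o['opening'])
a=ctrl.snapshot('scene')[120:290,150:365];b=ctrl.snapshot('top')[130:300,150:365];cv2.imwrite('pics/fin.png',b)
cv2.imwrite('pics/s5.png',cv2.resize(cv2.convertScaleAbs(np.vstack([a,b])[:, :],alpha=1.8),(645,510*2)[:2] if 0 else (380,600),interpolation=2) if 0 else cv2.resize(cv2.convertScaleAbs(np.hstack([a,b]),alpha=1.8),(800,316),interpolation=2))
s=800/430
T=np.array([.622,-.0687]);y=np.radians(-10);d=np.array([-np.sin(y),np.cos(y)])
for q in(-.095,.095):
  w=np.r_[T+d*q,.004];print((proj('scene',w)-[150,120])*s,(proj('top',w)-[150,130])*s+[400,0])
```

```text
[ 0.5365658  -0.53407453  0.20054793] [0.13299266 0.71589511 0.15778924] 0.08770784407882586
[166.94830045 260.28731941] [726.44489797  93.54085033]
[252.21661879 189.75804308] [589.6892998   66.97363152]
```

View pics/s5.png

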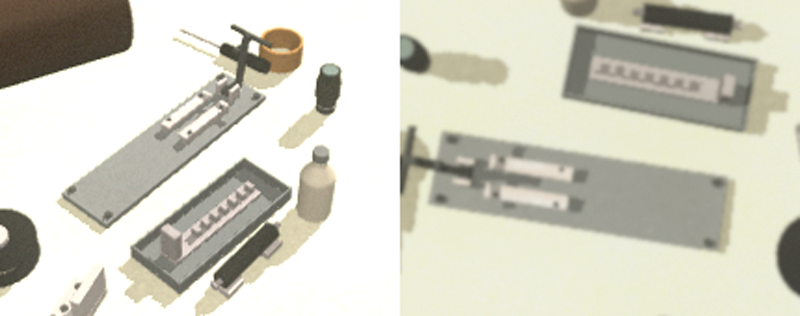

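The bar lies flat with teeth up inside the tray, ends at about (590,68) and (735,88) in the top half. The pawl is back on its stop, and the bystanders in view are where they were. Handing in.

```bash
python3 -c "
from plant import ctrl
print(ctrl.close_job())"
```

```text
the job is handed in; nothing more can be done
None
```

The job is done and handed in at about 21.5 s of the 54 s allowed; no verdict was reported.

- **Pawl:** I gripped the T-bar on its free half, carried it round its arc to about 1.58 rad and let it fall back. In the picture the T-bar's ends matched the position expected at 1.75 rad. The last pictures, taken after the arm had moved away, show it still flipped back.
- **Bar:** I drew it about 128 mm straight out of the guide and carried it level to the tray. I lowered it until it touched the floor (11 N, at the expected height) before releasing it.
- **Last checks:** The bar lies flat, teeth up, inside the tray, with its ends within a few millimetres of the tray-centred position I aimed for. The bystanders in view look unmoved, judged by eye only. The gripper is open and clear, with forces under 1 N.

No check failed. The stand's yaw came out between -7.6 and -8.5 degrees depending on the feature measured; I used -8, and the bar slid out at about 3 N or less in the readings.

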